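Put the scrapers away in the gated tool magazine

TASK

Get the tool magazine ready to travel on the mobile cart: lift the red latch knob to free the clear gate, swing the gate wide open, and slide every glue scraper that lies on the bench blade first into a slot of its own, fully home with its shoulder against the black block. Then swing the gate shut so that the latch bar drops back into its catch. Leave the cleaner bottle, the teach pendant and the dark fixture block where they are.

Things in the scene. Friction and masses are not known exactly. Their poses are not given: they have to be found in the camera images.
- magazine: fixed scraper magazine. Origin on the bench, mid gate line; x into the slots, y along the row to the latch end, z up. Base plate x -20 to 235 mm, y +-160, top 10 mm above the bench. Black slotted block, a white mark over each slot: front face x = 128 mm, top 42 mm above the bench. Bay between gate and block open on top; side sheets at y = +-150, 55 mm high; gate posts 24 x 24 mm at x = 0, y = +-148, 80 mm high
- slot0 (a point): hinge-end slot: middle of its mouth on the block's front face, 20 mm above the bench. Slot 44 mm wide, 9.5 mm high (15.5 to 25 mm above the bench), rounded lead-in, 95 mm deep. Slots are 52 mm apart (magazine y = -78, -26, 26, 78 mm)
- slot1 (a point): second slot from the hinge, like slot0. A scraper lying on the base plate has its blade at the slots' height. Fully home its shoulder meets the block: origin at magazine x = 128 mm, 20 mm above the bench, on the slot's middle line, and the handle's end is about 17 mm inside the shut gate
- slot2 (a point): third slot from the hinge, like slot0
- slot3 (a point): latch-end slot, like slot0
- gate (a joint): gate angle in rad, 0 shut, grows (counter-clockwise from above) as the free end swings out towards the magazine's -x, up to 1.5. Clear panel in a yellow frame, 262 mm long, 12 mm thick, 14 to 78 mm above the bench; light hinge friction, it stays where it is left
- latch (a joint): latch bar angle in rad, 0 down, up to 0.7; falls by its own weight (under 1 N at the knob). Shut and down, its nose sits behind a catch on the latch-end post and the gate cannot open; free above about 0.16 rad. The catch has a ramp outside: a gate pushed shut with the bar down lifts the bar, which then drops in by itself
- gate_hinge (a point): point on the gate's upright hinge axis, 46 mm above the bench, at magazine x = 0, y = -136 mm
- latch_knob (a point): middle of the red lift knob on the latch bar: upright cylinder 18 mm across, 24 mm tall; 104 mm above the bench with the bar down. On the gate's outer side: 249 mm from the hinge along the gate, 19 mm outside its middle plane. The bar's pivot (axis square to the gate) is 75 mm from the knob towards the hinge and 38 mm lower, so a lifted knob moves up and a little towards the hinge
- scraper0: glue scraper lying flat, both faces alike, 0.13 kg: blue handle 105 x 24 x 20 mm (long, wide, thick), steel blade 90 x 40 x 3 mm in the handle's mid-plane. Origin at the shoulder where the blade leaves the handle, mid-width, mid-thickness: 10 mm above what it lies on. x points to the blade's tip (handle from x = -105 mm to 0), z normal to the flat. None if absent
- scraper1: a second scraper, the same as scraper0. It balances about 20 mm behind the shoulder; a good grip is across the handle 30 to 50 mm behind the shoulder. None if absent
- scraper2: a third scraper, the same as scraper0. None if absent
- scraper3: a fourth scraper, the same as scraper0. None if absent
- cleaner: bystander: white cleaner bottle, 60 mm across, 150 mm tall, origin at the middle of its underside
- pendant: bystander: grey teach pendant 130 x 220 x 36 mm lying on the bench, origin under the middle of its long edge nearest the robot
- fixture: bystander: dark fixture block 120 x 170 x 40 mm with a pocket and six holes, origin at the middle of its underside

How it is judged (in metres and radians):
On the way, in this order (a step that is already met when the one before it is completed fails the run):
1. the latch bar is lifted out of its catch while the gate is still shut (value of joint latch above 0.14 rad and value of joint gate below 0.15 rad), for 0.05 s.
2. the gate is swung wide open (past 1.2 rad) (value of joint gate above 1.2 rad), for 0.2 s.
3. every scraper is fully home in a slot (x of each of scraper0, scraper1, scraper2, scraper3 in the frame of magazine above 0.12 m and y of scraper0 in the frame of magazine between -0.09 and 0.09 m and z of scraper0 in the frame of magazine between 0.014 and 0.026 m and angle between the x axis of each of scraper0, scraper1, scraper2, scraper3 and the x axis of magazine, either way round below 0.12 rad and y of scraper1 in the frame of magazine between -0.09 and 0.09 m and z of scraper1 in the frame of magazine between 0.014 and 0.026 m and y of scraper2 in the frame of magazine between -0.09 and 0.09 m and z of scraper2 in the frame of magazine between 0.014 and 0.026 m and y of scraper3 in the frame of magazine between -0.09 and 0.09 m and z of scraper3 in the frame of magazine between 0.014 and 0.026 m), for 0.2 s.
At the end, for the whole second after the job is handed in: every scraper that was on the bench lies blade first in a slot of its own, fully home (shoulder within 8 mm of the block, handle down on the base plate) and at rest; the gate is shut (under 0.03 rad) and the latch bar is down in its catch (under 0.04 rad) (all of step 3 and linear speed of each of scraper0, scraper1, scraper2, scraper3 below 0.02 m/s and value of joint gate below 0.03 rad and value of joint latch below 0.04 rad); the robot touches nothing.
It fails at once if the cleaner bottle, the pendant or the fixture block is shifted by more than 30 mm (distance of any of cleaner, pendant, fixture from where it was at the start of the episode above 0.03 m).
It fails at once if the cleaner bottle is knocked over (angle between cleaner's own z axis and vertical above 0.5 rad).
Of scraper0, scraper1, scraper2, scraper3 only 3 to 4 are there at a start; the rules pass over those that are not, and their reading is None.
At some moment in a run one of scraper0, scraper1, scraper2, scraper3 may be knocked a few centimetres aside while the robot is not near it.
Once in a run the grip may slacken for a moment while it holds something.
It also fails if it takes over 210 s, if anything falls off the work surface, if the arm or the gripper's body presses on something with over 40 N, if the wrist force passes 120 N, or if a joint passes its speed limit or range.

ROBOT

A 6-joint arm with a two-finger parallel gripper is mounted at the origin on the work surface. World frame = base frame: x ahead of the robot, y to its left, z up, the work surface at z = 0. Lengths are in mm, angles in rad, forces in N, time in s.
With the tool pointing down it reaches from about 350 to 800 mm from the base axis. Payload 7.3 kg.
Tool frame: the origin (TCP) lies on the centre line of the jaws, within the pads' length; the fingertips stand 19 mm ahead of it and the grasp point (between the pads) is the TCP; z points along the fingers, x is the direction in which the jaws open and shut, and the axes are right-handed (so a half turn about z gives the same grasp; the last joint's range is limited). The gripper opens to 85 mm and grips with 20 to 120 N. Pads are 22 mm wide; open, the fingers measure 114 mm over their backs; the gripper's body (76 mm by 85 mm) begins 54 mm behind the grasp point. The pads swing forward as they close: fully open they stand 13 mm farther back than shut.
Start: joints at [-1.264, 0.342, 1.524, -0, 1.275, -0.146], TCP at [229.704, -472.103, 227.822] pointing down, gripper open.
Joint ranges: [-2.53, 2.53], [-0.77, 2.02], [0.04, 2.7], [-1, 4.14], [0.28, 2.66], [-3.11, 3.11]. Speed limits (rad/s): [2.57, 2.57, 3.14, 3.14, 3.14, 3.14].

INTERFACE

Orientations are given as a rotation vector (axis times angle).
In Python, from workcell import ctrl, hand, vision gives the robot as it stands. Calls block until the motion is done:
- ctrl.goto(position, orientation): joint-space move of the TCP to a pose.
- ctrl.move_l(position, frame=None, vel=150): straight line of the TCP; frame=None keeps the orientation; vel is the mean speed in mm/s.
- ctrl.move_joints(angles): joint-space move.
- hand.move_gripper(opening, squeeze=None): finger opening in mm; squeeze is the grip in N (None keeps the last); returns when the fingers have stopped.
- ctrl.dwell(seconds).
- ctrl.inverse_kinematics(position, orientation): joint angles nearest the present ones, or None.
- ctrl.observe(): the state.
- vision.grab_frame(name): name is "scene" or "side" or "wrist"; returns the picture (384x512x3 uint8, red, green, blue); there is no depth.
- vision.get_calibration(name): a dict with "K" (3x3 intrinsics, pixels), "R" (3x3) and "t" (3): a world point X has camera coordinates R X + t. Camera axes: x right, y down, z forward; pixel columns grow to the right and rows downward; lengths in mm; the calibration is good to about 2 mm. A picture is of the moment at which its call begins: read the wrist's pose just before it. get_calibration takes no time and is no camera call; for the wrist camera it gives the pose at the moment of the call.
A pose or a line that the arm cannot do raises ctrl.MotionError and nothing moves.
- ctrl.hand_in(): hands the job in, once; it reports no verdict.
The state is a dict: "clock": time; "joints": joint angles; "joint_velocities": joint speeds; "joint_efforts": joint torques, N m; "eef_pos": TCP position; "tcp_rot": TCP orientation; "contact_force": force on the tool from outside, world axes, zero at the start; "torque": the same for the moment, N m; "grip_width": finger opening in mm.
Only numpy, scipy, OpenCV 4.12 (cv2) and the standard library are available. Lean on these libraries where they do the work, as an engineer would, in place of code of your own. Each camera call takes 0.05 s, during which the arm holds its last target. There are 200 camera calls.

## Working session

There is one attempt and no reset: what is moved stays moved. The work goes in short steps, each a Python script; the robot and the scene stay as the last script left them, time stands still between calls to the robot, and variables do not carry over. Pictures are saved under pics/ and viewed, about 12 in all and at most 16, crops included, and the job is handed in when it is done.

```bash
ls; mkdir -p pics; python3 - <<'E'
from workcell import ctrl,hand,vision
import cv2,numpy as np
for n in ["scene","side"]:
    im=vision.grab_frame(n); c=vision.get_calibration(n)
    np.savez(f"{n}0.npz",im=im,**c)
    cv2.imwrite(f"pics/{n}0.png",cv2.resize(im[:,:,::-1],(800,600),interpolation=cv2.INTER_CUBIC))
    print(n,c["K"].tolist(),np.round(c["R"],3).tolist(),(-c["R"].T@c["t"]).round())
c=vision.get_calibration("wrist");print(c["K"].tolist(),np.round(c["R"],3).tolist(),(-np.array(c["R"]).T@c["t"]).round())
o=ctrl.observe();print(o)
E
```

```text
pics
scene [[387.43991378834386, 0.0, 256.73611201315936], [0.0, 387.43991378834386, 194.2228337890704], [0.0, 0.0, 1.0]] [[0.765, 0.644, 0.012], [0.505, -0.588, -0.632], [-0.4, 0.49, -0.775]] [1029. -550.  905.]
side [[356.6762734554157, 0.0, 260.6051767851061], [0.0, 356.6762734554157, 191.36995242312682], [0.0, 0.0, 1.0]] [[-0.959, -0.284, -0.009], [-0.209, 0.726, -0.655], [0.192, -0.626, -0.756]] [425. 571. 783.]
[[299.6889245458521, 0.0, 250.88873108534204], [0.0, 299.6889245458521, 185.45913179350765], [0.0, 0.0, 1.0]] [[0.437, -0.899, -0.002], [-0.85, -0.414, 0.325], [-0.293, -0.141, -0.946]] [ 305. -435.  372.]
{'clock': 0.1, 'joints': array([-1.26402088e+00,  3.42654529e-01,  1.52493332e+00, -1.13083828e-05,
        1.27540760e+00, -1.46016610e-01]), 'joint_velocities': array([ 8.41352309e-04, -8.37764560e-05, -2.13518548e-03, -9.07178578e-04,
       -1.51405487e-04,  7.21513539e-04]), 'joint_efforts': array([ 7.77159694e-04, -4.34448516e+01, -2.46490735e+01, -2.32090888e-04,
        4.58239781e-03,  1.44269245e-05]), 'eef_pos': array([ 229.57192009, -471.73401129,  227.19056765]), 'tcp_rot': array([-2.66263296e+00,  1.66563139e+00,  1.68871490e-03]), 'contact_force': array([ 0.51892349, -0.48769825,  0.32707842]), 'torque': array([ 0.01778459, -0.02104421,  0.03624018]), 'grip_width': 85.53754874778372}
```

View pics/scene0.png

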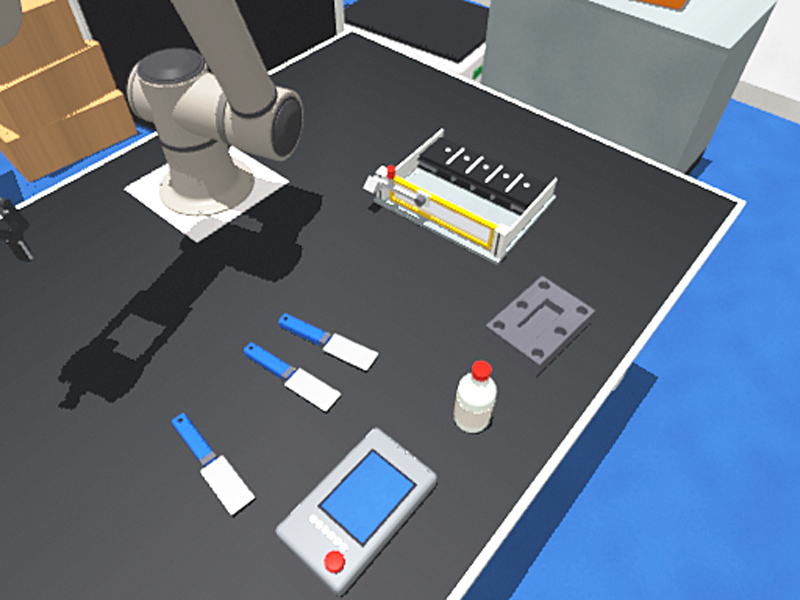

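View pics/side0.png

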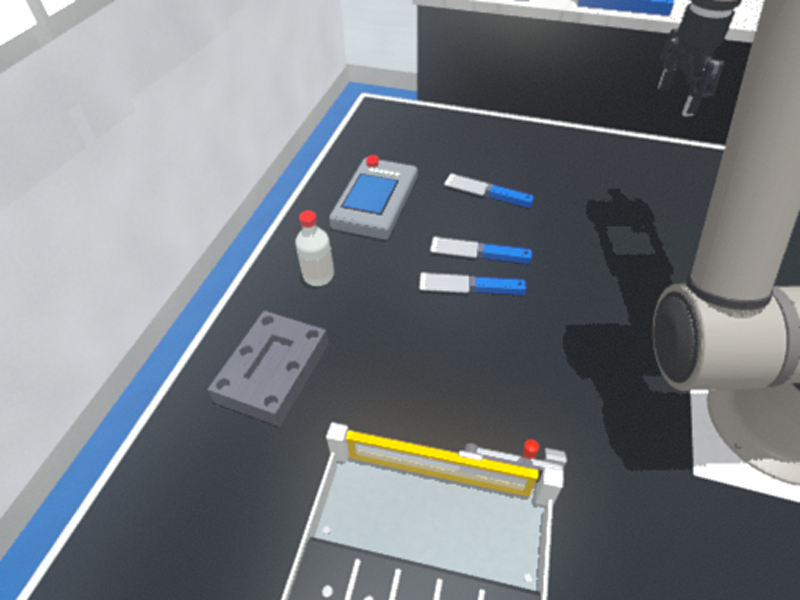

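Three scrapers are on the bench, at about (205,440), (270,365) and (310,330) in the scene view, with the handles blue. The magazine is at (470,200) with the red knob at (391,172). Next I'll localise them.

```bash
cat > h.py <<'E'
import numpy as np,cv2
def ray(c,uv,z):
    K,R,t=[np.array(c[k],float) for k in("K","R","t")]
    uv=np.atleast_2d(uv).astype(float)
    d=(np.linalg.inv(K)@np.c_[uv,np.ones(len(uv))].T).T@R
    o=-R.T@t
    return o+d*((z-o[2])/d[:,2])[:,None]
def tri(c1,u1,c2,u2):
    P=[np.array(c["K"])@np.c_[np.array(c["R"]),np.array(c["t"])] for c in(c1,c2)]
    X=cv2.triangulatePoints(P[0],P[1],np.array(u1,float).reshape(2,1),np.array(u2,float).reshape(2,1))
    return (X[:3]/X[3]).ravel()
def proj(c,X):
    p=np.array(c["K"])@(np.array(c["R"])@np.array(X,float)+c["t"]);return p[:2]/p[2]
def blobs(mask,amin=40):
    n,l,s,ce=cv2.connectedComponentsWithStats(mask.astype(np.uint8))
    return [(s[i,4],ce[i],s[i,:4],l==i) for i in range(1,n) if s[i,4]>=amin]
def hsv(im): return cv2.cvtColor(im,cv2.COLOR_RGB2HSV)
def bluem(im):
    h=hsv(im);return cv2.inRange(h,(100,150,60),(125,255,255))>0
def redm(im):
    h=hsv(im);return ((h[...,0]<8)|(h[...,0]>172))&(h[...,1]>150)&(h[...,2]>90)
def whitem(im):
    h=hsv(im);return (h[...,1]<40)&(h[...,2]>190)
def handles(c,im,z=17,amin=60):
    """blue handles -> (centre xy, axis angle unsigned, size)"""
    out=[]
    for a,ce,bb,m in blobs(bluem(im),amin):
        v,u=np.nonzero(m);w=ray(c,np.c_[u,v],z)[:,:2]
        r=cv2.minAreaRect(w.astype(np.float32));L=max(r[1]);W=min(r[1])
        if not(70<L<135 and 12<W<50):continue
        mu=np.array(r[0]);d=np.linalg.svd(w-w.mean(0),full_matrices=False)[2][0]
        out.append((mu,d,L,W,ce))
    return out
E
python3 - <<'E'
from h import *
S={n:dict(np.load(n+"0.npz")) for n in("scene","side")}
for n,s in S.items():
    print(n)
    for mu,d,L,W,ce in handles(s,s["im"]): print(" handle",mu.round(),d.round(3),round(L),round(W),ce.round())
    for a,ce,bb,m in blobs(redm(s["im"]),15): print(" red",a,ce.round(1))
    if n=="scene":
        for a,ce,bb,m in blobs(whitem(s["im"]),8):
            if a<900:print(" white",a,ce.round(1),bb)
k=0.64
reds={n:min(blobs(redm(s["im"]),15),key=lambda b:np.hypot(*(b[1]-np.array([391,172] if n=="scene" else [531,449])*k))) for n,s in S.items()}
print("knob",tri(S["scene"],reds["scene"][1],S["side"],reds["side"][1]))
# magazine marks on block top, ends picked in the 800x600 picture
for p in[(448,163),(466,148),(470,170),(487,154),(490,178),(507,163),(512,188),(529,172)]:
    print("mark",ray(S["scene"],np.array(p)*k,42)[0].round(),ray(S["scene"],np.array(p)*k,42)[0].round()[:2])
sc=cv2.resize(S["scene"]["im"][75:175,225:365,::-1],None,fx=5.5,fy=5.5,interpolation=cv2.INTER_CUBIC)
cv2.imwrite("pics/mag.png",sc)
E
```

```text
scene
 handle [ 469. -151.] [0.986 0.165] 97 32 [192. 210.]
 handle [ 472. -240.] [0.997 0.08 ] 96 29 [170. 230.]
 handle [ 489. -416.] [ 0.989 -0.145] 91 24 [122. 279.]
 red 40 [249.9 109.6]
 red 131 [307.6 236.7]
 red 131 [213.7 359. ]
 white 78 [50.1 12.4] [44  0 12 25]
 white 29 [308.8   1. ] [302   0  12   4]
 white 88 [86.4 53.3] [82 42 11 21]
 white 488 [129.1  60.9] [112  47  31  29]
 white 36 [179.7  59.1] [177  56   9   9]
 white 34 [145.4  72.4] [144  66   4  13]
 white 85 [267.7  95.5] [253  82  31  27]
 white 300 [ 54.4 109. ] [10 84 91 50]
 white 28 [290.9  99.5] [286  95  11  10]
 white 8 [298.1 100.9] [297 100   3   3]
 white 30 [302.9 105.2] [298 100  11  11]
 white 120 [240.4 114.4] [233 106  15  17]
 white 27 [315.8 110.7] [311 106  11  11]
 white 9 [323.3 112.1] [322 111   4   3]
 white 31 [328.7 116.4] [324 111  11  12]
 white 8 [336.5 118. ] [335 117   4   3]
 white 406 [287.  137.5] [252 118  61  37]
 white 22 [258.9 126.8] [253 124  12   7]
 white 78 [338.6 142.8] [324 125  31  36]
 white 8 [248.9 129.1] [247 128   5   3]
 white 19 [261.1 135.5] [255 132  13   8]
 white 405 [224.  224.8] [207 214  35  23]
 white 460 [199.7 248.9] [182 236  36  27]
 white 732 [303.2 257.9] [291 239  27  38]
 white 633 [145. 310.] [128 292  35  37]
side
 handle [ 846. -758.] [-0.999  0.05 ] 92 28 [257.  59.]
 handle [ 490. -409.] [-0.983  0.181] 95 46 [327. 125.]
 handle [ 466. -232.] [-0.995 -0.101] 94 42 [324. 162.]
 handle [ 464. -144.] [-0.977 -0.212] 93 40 [320. 182.]
 red 38 [238.  102.3]
 red 74 [196.6 139.1]
 red 93 [339.3 286.8]
knob [371.01084882 212.58811443 105.45065228]
mark [399. 381.  42.] [399. 381.]
mark [397. 453.  42.] [397. 453.]
mark [452. 394.  42.] [452. 394.]
mark [447. 467.  42.] [447. 467.]
mark [502. 400.  42.] [502. 400.]
mark [501. 469.  42.] [501. 469.]
mark [558. 404.  42.] [558. 404.]
mark [556. 475.  42.] [556. 475.]
```

View pics/mag.png

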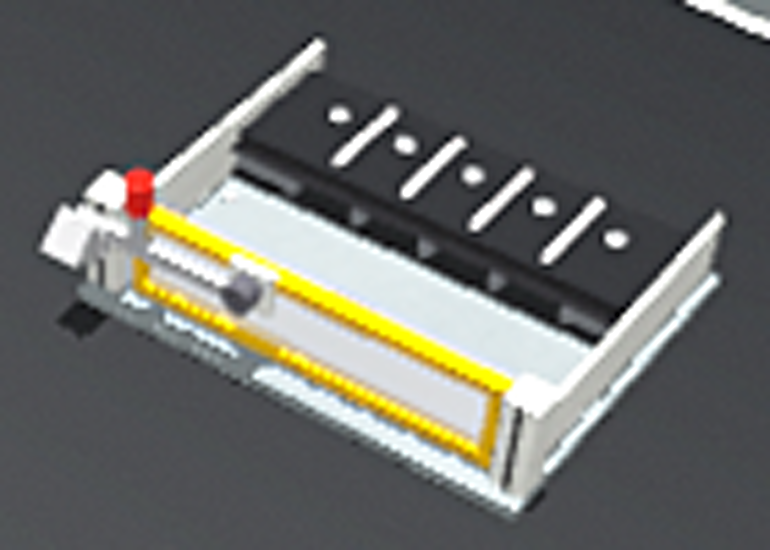

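```bash
cat >> h.py <<'E'
from scipy.spatial.transform import Rotation as Ro
def down(psi): return (Ro.from_euler("z",psi)*Ro.from_euler("x",np.pi)).as_rotvec()
def snap(name=None):
    from workcell import vision
    c=vision.get_calibration("wrist");im=vision.grab_frame("wrist")
    if name: np.savez(name+".npz",im=im,**c);cv2.imwrite(f"pics/{name}.png",cv2.resize(im[:,:,::-1],(800,600),interpolation=cv2.INTER_CUBIC))
    return c,im
E
python3 - <<'E'
from h import *
from workcell import ctrl
S=dict(np.load("scene0.npz"))
print("cleaner",ray(S,np.array([473,425])*.64,0).round(),"fixture",ray(S,np.array([540,320])*.64,40).round(),"pend",ray(S,np.array([357,510])*.64,36).round())
ctrl.goto([450,-270,380],down(-np.pi/2));ctrl.dwell(.3)
c,im=snap("w_scr")
for mu,d,L,W,ce in handles(c,im): print(" handle",mu.round(1),d.round(3),round(L),round(W),ce.round())
ctrl.goto([480,300,320],down(0));ctrl.dwell(.3)
c,im=snap("w_mag")
for a,ce,bb,m in blobs(whitem(im),8):
    if a<3000:print(" white",a,ce.round(1),bb,ray(c,ce,42)[0].round(1)[:2])
for a,ce,bb,m in blobs(redm(im),30):print("red",a,ce,ray(c,ce,110).round(1))
print(ctrl.observe()["joints"].round(2),ctrl.observe()["clock"])
E
```

```text
cleaner [[820. -99.   0.]] fixture [[798. 132.  40.]] pend [[ 781. -337.   36.]]
 handle [ 480.2 -402.6] [-0.999  0.052] 74 23 [331. 117.]
 handle [ 466.2 -150.2] [-0.986 -0.168] 90 26 [179. 123.]
 handle [ 461.7 -238. ] [-0.993 -0.118] 76 24 [232. 127.]
 white 590 [361.5  82.2] [356   0  12 169] [627.9 384.2]
 white 977 [243.8  14.7] [135   5 218  20] [471.5 464.1]
 white 421 [128.3  72. ] [116  14  25 120] [318.2 397.2]
 white 286 [304.1  48.3] [302  20   5  60] [548.9 425.7]
 white 238 [263.8  47.7] [261  23   6  59] [496.9 426.5]
 white 292 [224.1  54.9] [220  26  10  59] [445.4 418. ]
 white 281 [184.3  57.6] [179  29  12  59] [393.5 414.8]
 white 82 [324.8  41.7] [320  37  10  10] [574.9 433.4]
 white 81 [284.2  44.5] [280  40  10  10] [523.  430.1]
 white 83 [243.5  47.5] [239  43  10  10] [470.7 426.7]
 white 81 [203.5  50.5] [199  46  10  10] [419.  423.2]
 white 79 [163.5  53.3] [159  49  10  10] [366.9 419.9]
 white 656 [168.3 109. ] [149  99  57  27] [366.7 349.7]
 white 2502 [217.4 140.5] [181 100  79  74] [432.6 306.2]
 white 10 [147.4 175.5] [147 171   2  10] [327.2 254.2]
 white 289 [360.5 186.9] [352 179  19  17] [644.1 236.1]
 white 210 [286.6 183.7] [239 180  95   8] [533.3 241.3]
 white 99 [225.8 199.5] [215 197  23   6] [442.  216.1]
 white 160 [204.1 207.4] [184 204  38   7] [408.3 203. ]
 white 11 [165.  210.8] [161 209   8   4] [347.9 197.4]
 white 125 [152.5 221.5] [143 216  19  10] [326.8 179.2]
 white 2066 [ 38.2 262. ] [  0 237  69  76] [131.8 106.3]
 white 729 [ 29.2 281.8] [  1 256  50  51] [107.7  67.9]
 white 1130 [503.8 313.2] [489 259  23  96] [922.7   1.6]
 white 126 [311.7 348.6] [304 344  15  12] [591.6 -78.7]
 white 30 [429.7 380. ] [428 375   6   9] [ 823.7 -157.4]
red 201 [168.93034826 219.19900498] [[373.1 215.5 110. ]]
[0.42 0.37 1.23 0.   1.54 0.42] 4.1333
```

View pics/w_mag.png

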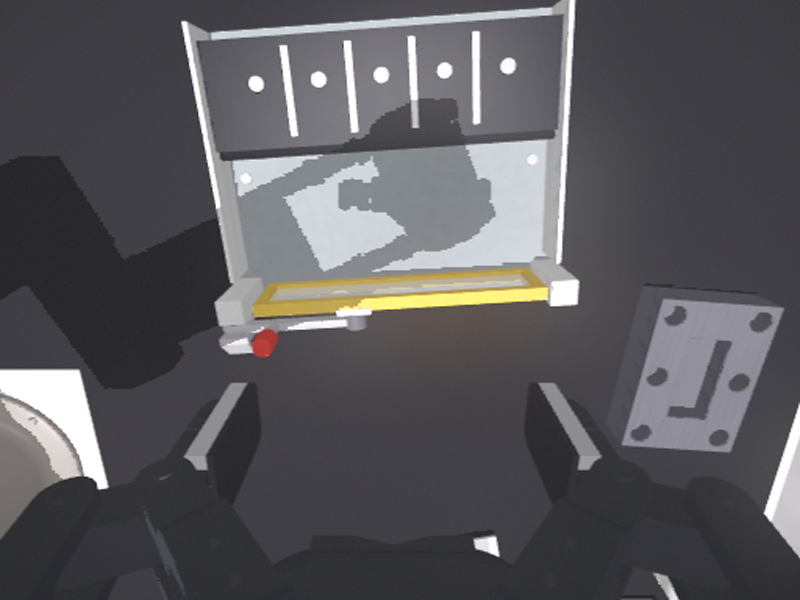

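```bash
cat >> h.py <<'E'
O=np.array([483.3,240.2]);TH=0.0648
xM=np.array([-np.sin(TH),np.cos(TH)]);yM=np.array([-np.cos(TH),-np.sin(TH)])
def mag(x,y): return O+x*xM+y*yM
HINGE=mag(0,-136)
def knob(phi,th,dz=6):
    """world TCP pose gripping the knob at gate phi, latch th"""
    y=174+75*np.cos(th)-38*np.sin(th);z=66+75*np.sin(th)+38*np.cos(th)
    a=TH+phi;X=np.array([-np.sin(a),np.cos(a)]);Y=np.array([-np.cos(a),-np.sin(a)])
    p=HINGE+y*Y-19*X
    return [p[0],p[1],z+dz],down(TH-np.pi/2+phi)
def st(tag=""):
    from workcell import ctrl
    o=ctrl.observe();print(tag,round(o["clock"],1),o["eef_pos"].round(1),"F",o["contact_force"].round(1),"w",round(o["grip_width"],1))
    return o
E
python3 - <<'E'
from h import *
from workcell import ctrl,hand
p,r=knob(0,0)
ctrl.goto([p[0],p[1],190],r);hand.move_gripper(50);ctrl.dwell(.2);snap("w_knob")
c,im=snap()
for a,ce,bb,m in blobs(redm(im),30):print("red",a,ce,ray(c,ce,108).round(1))
print(p);st()
ctrl.move_l(p,vel=80);st("down")
hand.move_gripper(0,30);o=st("grip")
if 12<o["grip_width"]<24:
    for th in(.1,.2,.3): ctrl.move_l(knob(0,th)[0],vel=60)
    st("lift");ctrl.dwell(.2);snap("w_lift")
E
```

```text
red 43 [256.72093023 181.09302326] [[381.3 210.5 108. ]]
[np.float64(371.7675012924601), np.float64(213.92260035595964), np.float64(110.0)]
 6.2 [371.8 213.9 190. ] F [ 0.7 -0.1 -1. ] w 49.9
down 7.3 [372.1 214.  110.4] F [ 0.6 -0.7  0.4] w 49.5
grip 7.7 [372.  212.5 110.4] F [-0.1 -8.4  4.4] w 14.6
lift 8.6 [386.5 214.9 130.6] F [-1.   0.1 -0. ] w -0.3
```

View pics/w_lift.png

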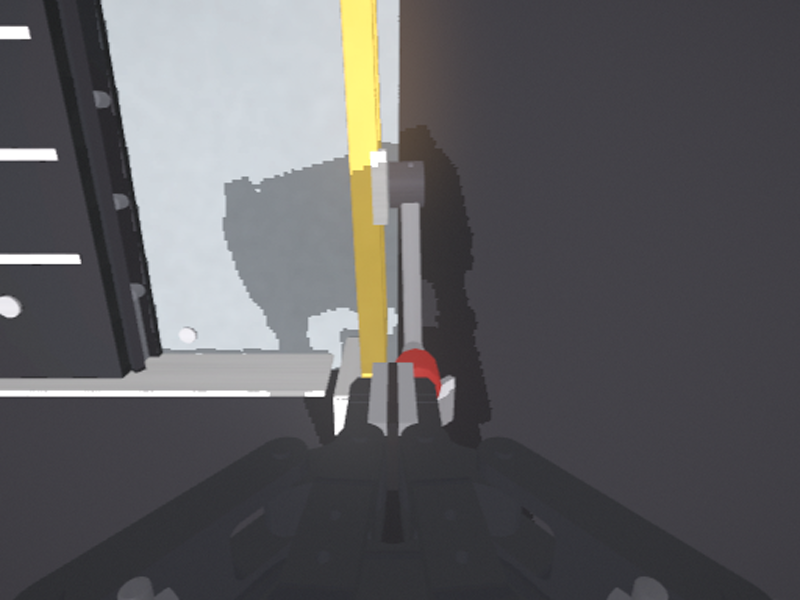

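The grip caught only the edge and slipped off: the knob is at (420,370), outside the jaws' centre at (391,390). I'll measure it again with a clear view.

```bash
python3 - <<'E'
from h import *
from workcell import ctrl,hand
p,r=knob(0,0)
ctrl.move_l([386,215,200],vel=120)
for q in([p[0]-70,p[1]-10,200],[p[0]-40,p[1]-40,240]):
    ctrl.move_l(q,r,vel=150);ctrl.dwell(.3);c,im=snap("w_k2")
    for a,ce,bb,m in blobs(redm(im),30):print("red",a,ce,bb,[ray(c,ce,z)[0].round(1) for z in (104,108)], "top row mid", ray(c,[ce[0],bb[1]+3],116).round(1),"bottom",ray(c,[ce[0],bb[1]+bb[3]-1],116).round(1))
    print(-np.array(c["R"]).T@c["t"],proj(c,[p[0],p[1],104]))
S=dict(np.load("scene0.npz"));s2=dict(np.load("side0.npz"))
for s,n in((S,[250,110]),(s2,[339,287])):
    for b in blobs(redm(s["im"]),15):
        if np.hypot(*(b[1]-n))<6: print(b[1],ray(s,b[1],104).round(1))
E
```

```text
red 418 [256.55502392  91.784689  ] [245  79  24  27] [array([379.2, 205.2, 104. ]), array([379.3, 205.3, 108. ])] top row mid [[386.3 205.9 116. ]] bottom [[370.2 204.8 116. ]]
[385.90046204 209.90227322 345.09732291] [244.65852047 101.02548227]
red 332 [219.18975904 122.72891566] [209 113  22  20] [array([377.6, 207.2, 104. ]), array([378.1, 206.8, 108. ])] top row mid [[385.  206.2 116. ]] bottom [[371.  205.8 116. ]]
[415.06988471 180.21375734 384.78747687] [211.78577553 128.54792916]
[249.9   109.575] [[370.3 214.1 104. ]]
[339.30107527 286.77419355] [[370.4 211.5 104. ]]
```

View pics/w_k2.png

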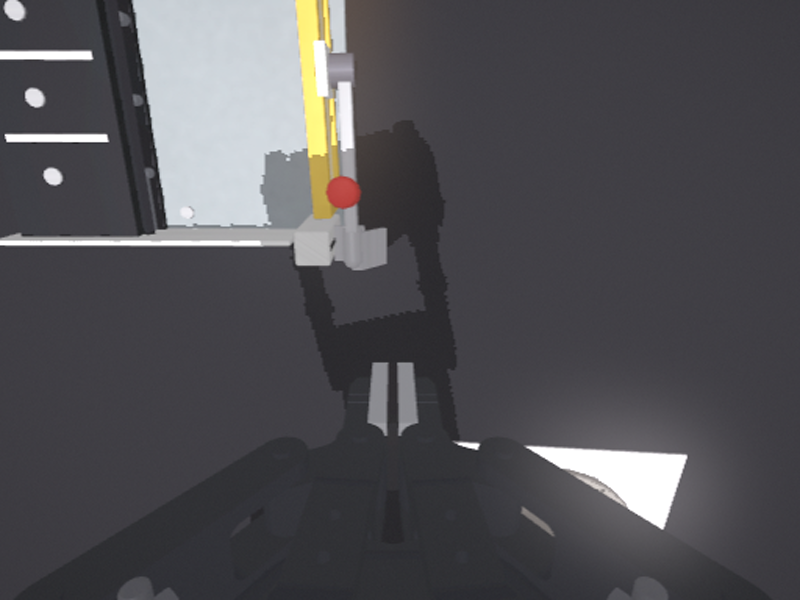

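```bash
python3 - <<'E'
from h import *
from workcell import ctrl,vision
o=ctrl.observe();c=dict(np.load("w_k2.npz"));p=o["eef_pos"];print(p,o["grip_width"])
R=Ro.from_rotvec(o["tcp_rot"])
print("tip px800",proj(c,p+R.apply([0,0,19]))/.64,proj(c,p+R.apply([0,-11,19]))/.64)
for u in([52,176],[35,97],[14,10]):print("screw",ray(c,np.array(u)*.64,42).round(1))
cs={n:dict(vision.get_calibration(n)) for n in("scene","side")};pos={}
for n in cs:
    im=vision.grab_frame(n)
    for a,ce,bb,m in blobs(redm(im),15):
        if np.hypot(*(ce-([250,110] if n=="scene" else [339,287])))<12:pos[n]=ce;print(n,a,ce,bb)
    cv2.imwrite(f"pics/{n}1.png",im[:,:,::-1])
    hd=handles(cs[n],im);print([(h[0].round()) for h in hd])
if len(pos)==2:
    X=tri(cs["scene"],pos["scene"],cs["side"],pos["side"]);print(X,[proj(cs[n],X)-pos[n] for n in cs])
w=blobs(redm(c["im"]),30)[0][1]
for n in pos: X=tri(cs[n],pos[n],c,w);print(n,"wrist",X,proj(cs[n],X)-pos[n],proj(c,X)-w)
a=cv2.imread("pics/scene1.png")[85:165,220:330];b=cv2.imread("pics/side1.png")[255:335,280:390]
cv2.imwrite("pics/two.png",cv2.resize(np.hstack([a,b]),None,fx=3.6,fy=3.6,interpolation=cv2.INTER_CUBIC))
E
```

```text
[331.39553194 174.12123755 239.70588467] -0.09702227359555762
tip px800 [393.70539307 355.78820223] [393.74090571 329.89123958]
screw [[366.8 420.7  42. ]]
screw [[419.  423.2  42. ]]
screw [[470.6 427.2  42. ]]
scene 36 [250.         109.33333333] [248 106   5   8]
[array([ 469., -151.]), array([ 472., -240.]), array([ 489., -416.])]
side 90 [336.86666667 281.03333333] [333 276   9  11]
[array([ 848., -760.]), array([ 489., -409.]), array([ 466., -232.]), array([ 464., -144.])]
[377.87437508 205.67527345 113.96303144] [array([-0.0285301 , -0.01127346]), array([-0.0538909 ,  0.01867087])]
scene wrist [378.398002   205.83711561 114.06660958] [0.12801625 0.0066397 ] [0.44188136 0.60563665]
side wrist [378.30779342 206.13902676 114.74901268] [-0.24248815 -0.01434084] [0.02351585 0.78576482]
```

View pics/two.png

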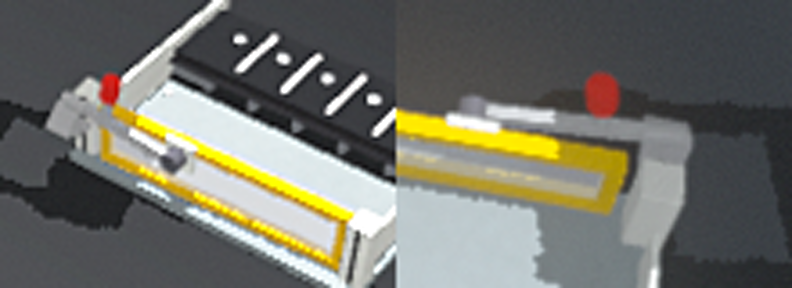

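All three cameras now agree: the knob is at (378,206,114). The bar is resting on the catch (about 0.14 rad) and the gate is ajar by about 0.034 rad. I'll grip it deeper and harder, lifting in small steps.

```bash
python3 - <<'E'
from h import *
from workcell import ctrl,hand
p,r=knob(.034,.14,0);print(p)
ctrl.move_l([p[0],p[1],200],r);hand.move_gripper(45)
ctrl.move_l([p[0],p[1],p[2]+1],vel=80);st("down")
hand.move_gripper(0,60);o=st("grip");ctrl.dwell(.3);o=st("grip2")
if o["grip_width"]>10:
    for th in(.2,.25,.3):
        ctrl.move_l(knob(.034,th,1)[0],vel=40);o=st("lift")
    ctrl.dwell(.2);snap("w_lift2")
    for n in("scene","side"):
        from workcell import vision
        im=vision.grab_frame(n)
        for b in blobs(redm(im),8):
            if np.hypot(*(b[1]-([250,110] if n=="scene" else [337,281])))<15: print(n,b[0],b[1])
E
```

```text
[np.float64(379.1100240857653), np.float64(206.13352666491622), np.float64(114.09394145439795)]
down 14.0 [379.4 206.3 115.5] F [ 0.5 -0.2 -0.3] w 45.0
grip 14.4 [379.2 206.2 115.5] F [-1.1  0.2  5.5] w 14.7
grip2 14.7 [379.2 206.2 115.5] F [-2.3  0.3  6.3] w 14.3
lift 15.0 [382.1 206.4 119.1] F [-0.1 -0.6 -2. ] w 14.4
lift 15.2 [385.2 206.7 122.3] F [ 2.9  0.3 -6.6] w 14.1
lift 15.5 [388.4 207.  125.4] F [  5.6  -0.1 -11. ] w 14.2
scene 9 [252.         110.33333333]
```

View pics/w_lift2.png

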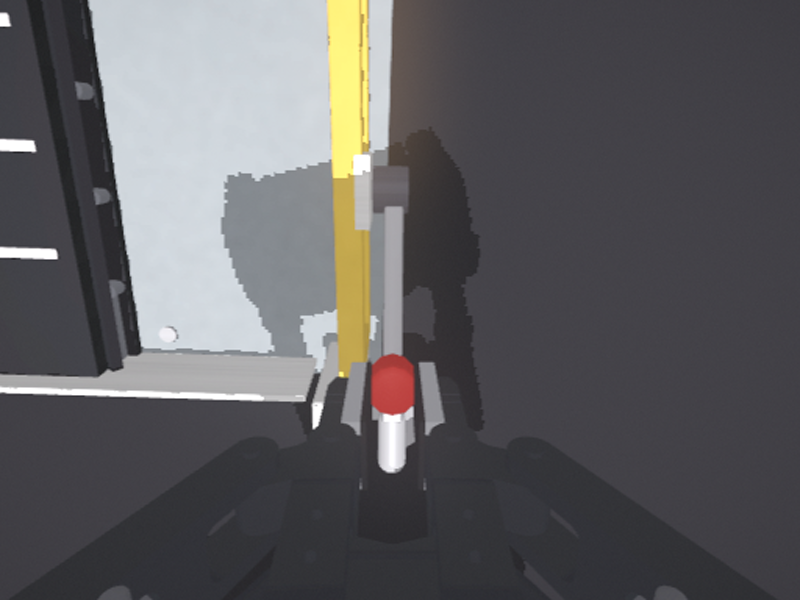

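The knob is held between the pads at (392,385) and the bar is lifted. Next I'll swing the gate.

```bash
python3 - <<'E'
from h import *
from workcell import ctrl,hand
for i,ph in enumerate(np.arange(.1,1.46,.08)):
    p,r=knob(ph,.3,1);ctrl.move_l(p,r,vel=100)
    o=ctrl.observe()
    if i%3==0: st(f"{ph:.2f}")
    if o["grip_width"]<10 or np.linalg.norm(o["contact_force"])>35: st("STOP");break
st("end");ctrl.dwell(.3)
E
```

```text
0.10 16.1 [391.4 191.5 125.2] F [ 5.1  0.1 -9.7] w 13.9
0.34 17.2 [410.9 139.6 125.3] F [ 4.2  1.9 -9.6] w 14.1
0.58 18.2 [442.4  93.4 125.3] F [ 2.8  2.2 -7.7] w 14.1
0.82 19.2 [484.4  55.8 125.4] F [-0.1 -0.2 -2.9] w 13.9
1.06 20.2 [534.4  29.3 125.5] F [-1.1 -4.7  0.9] w 14.0
1.30 21.3 [589.   15.5 125.6] F [ 0.1 -6.2  3. ] w 14.1
end 21.6 [607.8  13.9 125.6] F [ 0.  -5.2  1. ] w 14.0
```

```bash
cat >> h.py <<'E'
def scr(c,im,near,z=10):
    """scraper near world xy: white blade rect -> (shoulder xy, yaw)"""
    best=None
    hs=sorted(handles(c,im,z=18),key=lambda h:np.hypot(*(h[0]-near)))
    H=hs[0][0] if hs else np.array(near)
    for a,ce,bb,m in blobs(whitem(im),200):
        v,u=np.nonzero(m);w=ray(c,np.c_[u,v],z)[:,:2]
        (cx,cy),wh,_=cv2.minAreaRect(w.astype(np.float32));L,W=max(wh),min(wh)
        if not(65<L<105 and 30<W<52):continue
        cc=np.array([cx,cy]);e=np.hypot(*(cc-H))
        if e>130: continue
        d=np.linalg.svd(w-w.mean(0),full_matrices=False)[2][0]
        if d@(cc-H)<0:d=-d
        if best is None or e<best[0]: best=(e,cc,d,L,W,w)
    if best is None: return None
    e,cc,d,L,W,w=best
    tip=np.percentile(w@d,99.5);n=np.array([-d[1],d[0]])
    pr=w@n;mid=(np.percentile(pr,1)+np.percentile(pr,99))/2
    sh=d*(tip-90)+n*mid
    print("scr H",H.round(1),"blade",cc.round(1),"L,W",round(L,1),round(W,1),"shoulder",sh.round(1),"yaw",round(np.arctan2(d[1],d[0]),3),"HB yaw",round(np.arctan2(*(cc-H)[::-1]),3))
    return sh,np.arctan2(d[1],d[0])
E
python3 - <<'E'
from h import *
from workcell import ctrl,hand,vision
hand.move_gripper(50);o=st()
ctrl.move_l([o["eef_pos"][0],o["eef_pos"][1],240],vel=150)
c=vision.get_calibration("scene");im=vision.grab_frame("scene")
for b in blobs(redm(im),8): print("red",b[1].round(),"gate",[ (ph,proj(c,knob(ph,0,0)[0]).round()) for ph in(1.3,1.38,1.46)])
ctrl.goto([440,-160,300],down(-np.pi/2));hand.move_gripper(85);ctrl.dwell(.3)
c,im=snap("w_s1");r=scr(c,im,[467,-149]);print(r)
E
```

```text
22.3 [608.3  14.5 125.4] F [-0.1 -0.7 -1. ] w 49.7
red [263. 184.] gate [(1.3, array([259., 179.])), (1.38, array([264., 183.])), (1.46, array([270., 187.]))]
red [308. 237.] gate [(1.3, array([259., 179.])), (1.38, array([264., 183.])), (1.46, array([270., 187.]))]
red [214. 359.] gate [(1.3, array([259., 179.])), (1.38, array([264., 183.])), (1.46, array([270., 187.]))]
scr H [ 466.8 -148.9] blade [ 568.5 -127.7] L,W 90.5 40.5 shoulder [ 524.3 -137.1] yaw 0.21 HB yaw 0.206
(array([ 524.28454481, -137.11327088]), np.float64(0.20965460977988895))
```

View pics/w_s1.png

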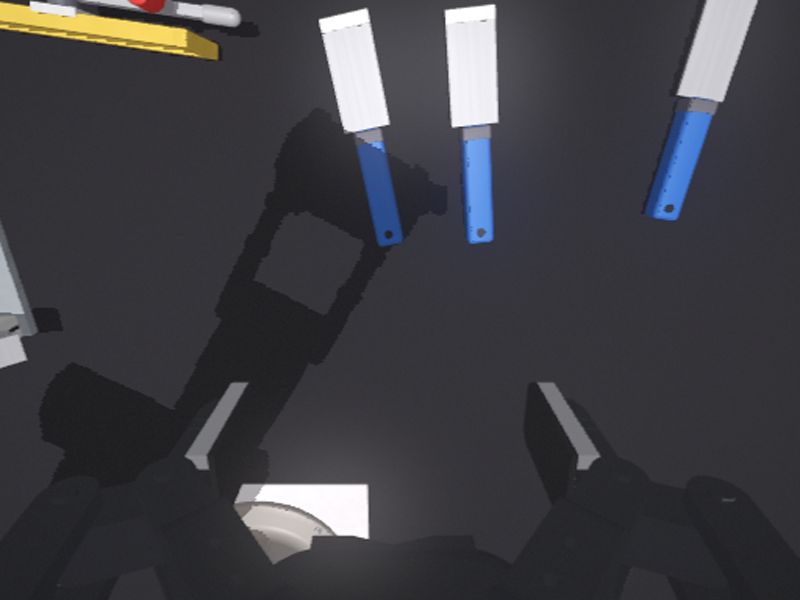

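```bash
cat >> h.py <<'E'
def grasp(sh,yaw,sq=70,back=40):
    from workcell import ctrl,hand
    g=sh-back*np.array([np.cos(yaw),np.sin(yaw)]);r=down(yaw-np.pi/2)
    ctrl.goto([g[0],g[1],120],r);hand.move_gripper(60)
    ctrl.move_l([g[0],g[1],22],r,vel=120);hand.move_gripper(0,sq);st("grasp")
    ctrl.move_l([g[0],g[1],180],r,vel=150);return st("lifted")
def blade(c,im,z):
    """blade held below the camera: edges' mid line & tip at height z, nearest to the picture's middle top"""
    out=[]
    for a,ce,bb,m in blobs(whitem(im),300):
        v,u=np.nonzero(m);w=ray(c,np.c_[u,v],z)[:,:2]
        (cx,cy),wh,_=cv2.minAreaRect(w.astype(np.float32));L,W=max(wh),min(wh)
        if 25<W<55 and 40<L<110: out.append((np.array([cx,cy]),L,W,w,ce))
    return out
E
python3 - <<'E'
from h import *
from workcell import ctrl,hand
c,im=snap();r=scr(c,im,[467,-149])
o=grasp(*r)
if o["grip_width"]>12:
    s=mag(40-40-12,78);ctrl.goto([s[0],s[1],150],down(TH));ctrl.dwell(.3);st("hover")
    c,im=snap("w_h1")
    for b in blade(c,im,138): print(b[0].round(1),round(b[1],1),round(b[2],1),b[4].round())
E
```

```text
scr H [ 466.8 -148.9] blade [ 568.5 -127.7] L,W 90.5 40.6 shoulder [ 524.3 -137.1] yaw 0.209 HB yaw 0.206
grasp 27.8 [ 485.1 -145.4   22. ] F [-0.9 -0.2  1. ] w 0.2
lifted 29.0 [ 484.6 -145.2  179.2] F [-0.6  0.3  0.3] w 0.4
```

```bash
python3 - <<'E'
from h import *
from workcell import ctrl,hand,vision
c,im=snap("w_m");
c=vision.get_calibration("scene");im=vision.grab_frame("scene")
for h in handles(c,im):print(h[0].round(),h[1].round(2))
ctrl.goto([440,-160,300],down(-np.pi/2));hand.move_gripper(85);ctrl.dwell(.2)
c,im=snap("w_s1b")
for h in handles(c,im):print(h[0].round(),h[1].round(2))
for n in([467,-149],[467,-238],[489,-410]):scr(c,im,n)
E
```

```text
[ 470. -152.] [0.99 0.16]
[ 472. -240.] [1.   0.08]
[ 489. -416.] [ 0.99 -0.14]
[ 492. -411.] [-0.99  0.14]
[ 469. -236.] [-0.99 -0.13]
[ 467. -149.] [-0.98 -0.21]
scr H [ 466.8 -148.9] blade [ 568.5 -127.7] L,W 90.5 40.5 shoulder [ 524.3 -137.1] yaw 0.21 HB yaw 0.205
scr H [ 468.9 -236.1] blade [ 572.6 -226.6] L,W 90.7 40.7 shoulder [ 527.8 -231.4] yaw 0.105 HB yaw 0.091
scr H [ 491.9 -410.5] blade [ 587.1 -429.2] L,W 76.3 39.2 shoulder [ 535.1 -420.4] yaw -0.17 HB yaw -0.194
```

View pics/w_m.png

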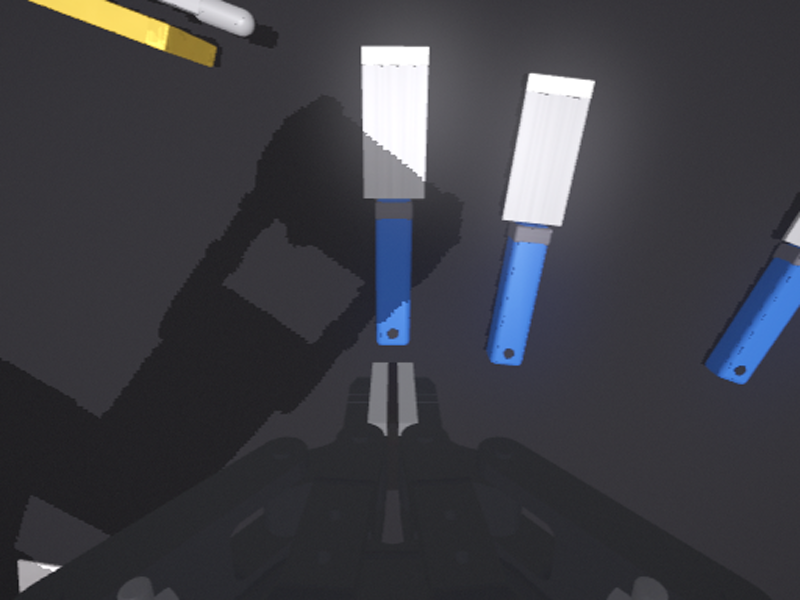

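```bash
python3 - <<'E'
from h import *
from workcell import ctrl,hand
c=dict(np.load("w_m.npz"));p=np.array([484.6,-145.2,179.2]);R=Ro.from_rotvec(down(.209-np.pi/2))
for y in(-11,0):print(y,[(s,(proj(c,p+R.apply([0,y,s]))/.64).round(0).tolist()) for s in(-20,-10,0,10,19)])
print("ground",(proj(c,[484.6,-145.2,10])/.64).round(), "shoulder",(proj(c,[524.3,-137.1,10])/.64).round())
h=np.load("w_s1b.npz");c=dict(h);p=np.array([440,-160,300.]);R=Ro.from_rotvec(down(-np.pi/2))
for x in(-43,43):print(x,[(s,(proj(c,p+R.apply([x,-11,s]))/.64).round(0).tolist()) for s in(-20,-10,0,6,19)])
E
```

```text
-11 [(-20, [394.0, 383.0]), (-10, [394.0, 367.0]), (0, [394.0, 353.0]), (10, [394.0, 341.0]), (19, [394.0, 330.0])]
0 [(-20, [394.0, 414.0]), (-10, [394.0, 397.0]), (0, [394.0, 381.0]), (10, [394.0, 367.0]), (19, [394.0, 356.0])]
ground [393. 256.] shoulder [394. 197.]
-43 [(-20, [252.0, 382.0]), (-10, [261.0, 366.0]), (0, [269.0, 352.0]), (6, [273.0, 345.0]), (19, [281.0, 330.0])]
43 [(-20, [536.0, 382.0]), (-10, [527.0, 366.0]), (0, [519.0, 352.0]), (6, [514.0, 345.0]), (19, [506.0, 330.0])]
```

The picture puts the shut fingertips about 26 mm higher than the stated geometry: the pad edge is at row 363, against 330 predicted. I'll settle it with a guarded touch on an empty patch of bench.

```bash
python3 - <<'E'
from h import *
from workcell import ctrl,hand
hand.move_gripper(0,30)
ctrl.goto([480,-20,60],down(-np.pi/2));ctrl.move_l([480,-20,23],vel=80);ctrl.dwell(.2);f0=st()["contact_force"][2]
z=23
while z>-12:
    z-=1;ctrl.move_l([480,-20,z],vel=20)
    f=ctrl.observe()["contact_force"][2]-f0
    if abs(f)>4: break
st("touch");print(z,f)
ctrl.move_l([480,-20,60],vel=100)
E
```

```text
33.4 [480.4 -20.1  23.5] F [0.3 0.1 0.1] w -0.0
touch 40.2 [480.1 -20.   -3.4] F [-1.2 -0.3  7.3] w -0.5
-4 7.216310718373024
```

Confirmed: the tips stand 22.5 mm higher than stated, so the tool frame is off along z. I'll apply that correction and grasp again.

```bash
sed -i 's/ctrl.move_l(\[g\[0\],g\[1\],22\],r,vel=120)/ctrl.move_l([g[0],g[1],-1],r,vel=120)/' h.py; python3 - <<'E'
from h import *
from workcell import ctrl,hand
ctrl.goto([440,-160,300],down(-np.pi/2));ctrl.dwell(.2)
c,im=snap();r=scr(c,im,[467,-149])
o=grasp(*r)
if o["grip_width"]>12:
    s=mag(40-40-12,78);ctrl.goto([s[0],s[1],130],down(TH));ctrl.dwell(.3);st("hover")
    c,im=snap("w_h1")
    for b in blade(c,im,141): print(b[0].round(1),round(b[1],1),round(b[2],1),b[4].round())
E
```

```text
scr H [ 465.9 -149. ] blade [ 568.4 -127.8] L,W 90.7 40.7 shoulder [ 524.3 -137.1] yaw 0.209 HB yaw 0.204
grasp 45.2 [ 4.856e+02 -1.455e+02 -2.000e-01] F [-0.4  1.4  5.4] w 22.0
lifted 46.6 [ 484.6 -145.1  179.1] F [-0.2  0.4 -1.8] w 22.2
hover 48.3 [406.6 222.7 130. ] F [ 0.3 -1.  -1.9] w 22.4
[400.6 319.9] 40.3 35.2 [249.  39.]
```

View pics/w_h1.png

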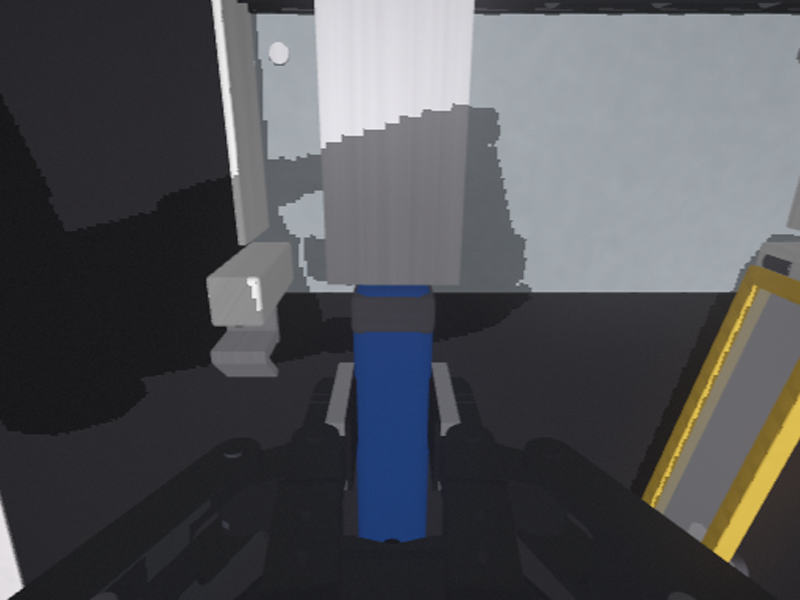

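```bash
cat >> h.py <<'E'
def insert(y,zi=10.5,dy=0,x0=-12,back=40,flim=18):
    from workcell import ctrl,hand
    r=down(TH);s=mag(x0,y+dy)
    ctrl.move_l([s[0],s[1],40],r,vel=100);ctrl.move_l([s[0],s[1],zi],r,vel=50);ctrl.dwell(.2);f0=st("low")["contact_force"]
    for x in np.r_[np.arange(x0+4,128.1-back-8,6),np.arange(128-back-7,128-back+4,1.5)]:
        p=mag(x,y+dy);ctrl.move_l([p[0],p[1],zi],r,vel=60 if x<70 else 25)
        o=ctrl.observe();f=o["contact_force"]-f0;fx=f[:2]@xM;fy=f[:2]@yM
        if abs(fx)>6 or abs(fy)>6 or abs(f[2])>8: print("x",round(x+back,1),"fx,fy,fz",round(fx,1),round(fy,1),round(f[2],1),"w",round(o["grip_width"],1))
        if -fx>flim or abs(fy)>20 or abs(f[2])>25: break
    return x+back
E
python3 - <<'E'
from h import *
print(insert(78));st()
snap("w_i1")
E
```

```text
low 50.4 [406.3 223.2  10.4] F [ 0.6  0.4 -0.5] w 22.4
x 128.5 fx,fy,fz -11.3 -0.3 3.3 w 21.8
x 130.0 fx,fy,fz -19.5 -1.8 6.1 w 22.5
130.0
 56.2 [399.7 321.8  10.5] F [  3.7 -19.    5.6] w 22.5
```

View pics/w_i1.png

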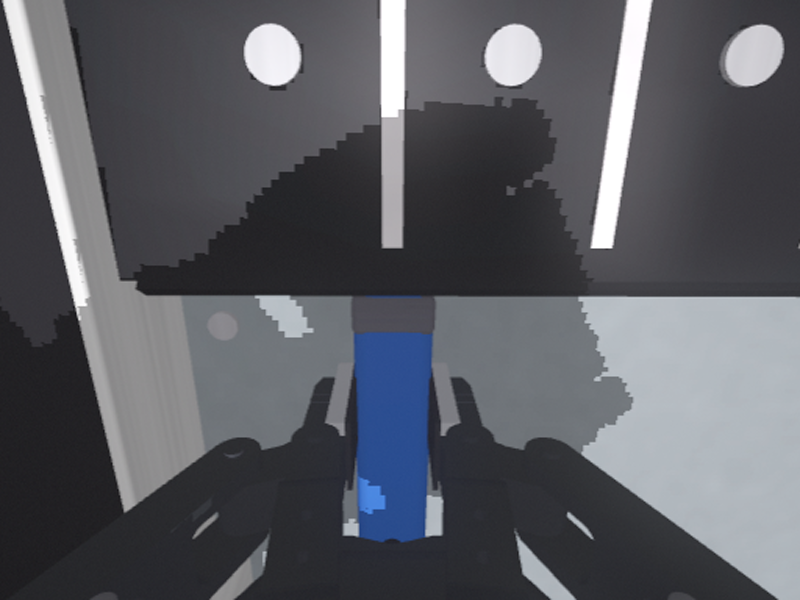

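Home in slot 3: the shoulder is at the block edge and lined up under the mark at (392,250), with contact at x≈128. I'll release it and do the second scraper in slot 1.

```bash
cat >> h.py <<'E'
def release(y,back=40):
    from workcell import ctrl,hand
    hand.move_gripper(36);ctrl.dwell(.1);p=ctrl.observe()["eef_pos"]
    ctrl.move_l([p[0],p[1],150],vel=150);st("released")
def job(near,slot_y,view):
    from workcell import ctrl,hand
    ctrl.goto([view[0],view[1],300],down(-np.pi/2));hand.move_gripper(85);ctrl.dwell(.2)
    c,im=snap();r=scr(c,im,near)
    if r is None or np.hypot(*(r[0]-near))>130: print("not found");return
    o=grasp(*r)
    if o["grip_width"]<18: print("missed");return
    s=mag(-12,slot_y);ctrl.goto([s[0],s[1],130],down(TH));ctrl.dwell(.2)
    if st("hover")["grip_width"]<18: print("lost");return
    x=insert(slot_y);print("x end",x);snap(f"w_in{int(slot_y)}")
    return x
E
python3 - <<'E'
from h import *
release(78)
x=job([468,-236],-26,(440,-235))
if x and x>127: release(-26)
E
```

```text
released 57.8 [399.1 325.2 149.2] F [-0.7 -0.  -0.9] w 35.9
scr H [ 483.8 -401.1] blade [ 581.7 -428.5] L,W 87.4 41.6 shoulder [ 534.6 -421.6] yaw -0.145 HB yaw -0.273
not found
```

```bash
python3 - <<'E'
from h import *
from workcell import vision
c,im=snap("w_q")
print([h[0].round() for h in handles(c,im)])
for b in blobs(bluem(im),60):print(b[0],b[1].round())
for b in blade(c,im,10):print(b[0].round(),b[1],b[2])
c=vision.get_calibration("scene");im=vision.grab_frame("scene");print([h[0].round() for h in handles(c,im)])
E
```

```text
[array([ 483., -402.])]
280 [371. 114.]
423 [270. 128.]
[ 576. -266.] 93.1822509765625 41.77479934692383
[ 582. -428.] 87.42729187011719 41.560115814208984
[array([399., 308.]), array([ 484., -265.]), array([ 489., -416.])]
```

View pics/w_q.png

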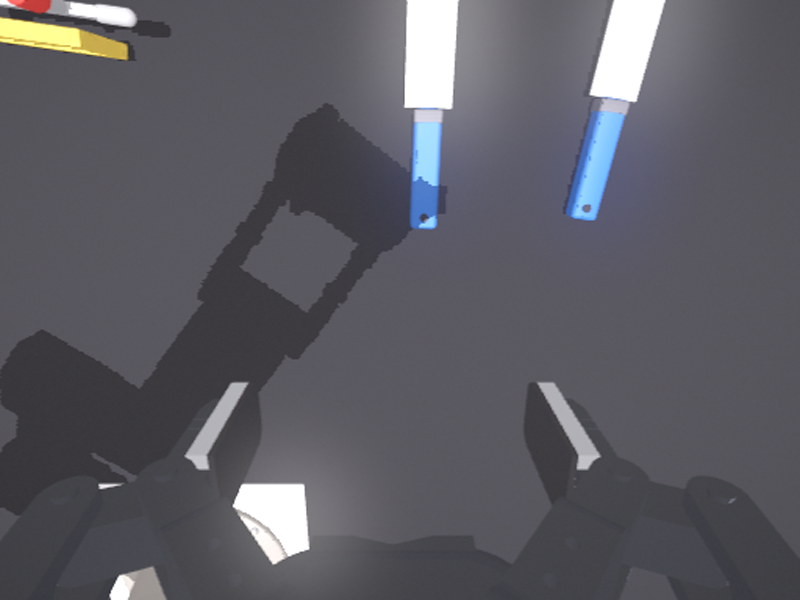

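The second scraper was knocked to about (484,-265) and the lighting got brighter. I'll loosen the blue mask, shift the view and carry on.

```bash
sed -i 's/(100,150,60)/(98,100,60)/' h.py; python3 - <<'E'
from h import *
x=job([484,-265],-26,(470,-270))
if x and x>127: release(-26)
E
```

```text
scr H [ 483.1 -264.2] blade [ 586.8 -265.9] L,W 91.4 41.8 shoulder [ 542.1 -265. ] yaw -0.017 HB yaw -0.017
grasp 64.2 [ 5.025e+02 -2.646e+02 -1.000e-01] F [-0.7  0.1  5.6] w 22.1
lifted 65.6 [ 501.7 -264.   179. ] F [ 0.1 -0.  -1.2] w 22.5
hover 67.6 [510.5 229.2 130.1] F [-0.4  0.3 -1.7] w 22.6
low 69.6 [510.1 229.9  10.4] F [-0.2 -0.2 -1.5] w 22.6
x 128.5 fx,fy,fz -6.9 0.0 0.9 w 22.4
x 130.0 fx,fy,fz -12.9 -0.4 3.8 w 22.3
x 131.5 fx,fy,fz -19.6 -0.3 6.1 w 22.5
x end 131.5
released 77.2 [502.8 333.5 149. ] F [ 0.8  1.2 -0.4] w 36.1
```

```bash
python3 - <<'E'
from h import *
x=job([491,-411],-78,(470,-411))
if x and x>127: release(-78)
E
```

```text
scr H [ 490.8 -415.4] blade [ 593.7 -430.2] L,W 91.8 42.4 shoulder [ 549.6 -424. ] yaw -0.138 HB yaw -0.143
grasp 83.4 [ 5.103e+02 -4.189e+02 -1.000e-01] F [-0.7  0.9  5. ] w 22.3
lifted 84.8 [ 509.6 -418.1  178.8] F [-1.1 -0.3 -2.5] w 22.3
hover 87.3 [562.2 232.7 130. ] F [-0.5 -0.8 -1.5] w 22.4
low 89.3 [561.1 233.3  10. ] F [-5.3  1.2 -0.1] w 22.4
x 128.5 fx,fy,fz -9.4 -4.9 1.1 w 22.0
x 130.0 fx,fy,fz -15.1 -4.0 2.3 w 22.3
x 131.5 fx,fy,fz -20.3 -3.6 4.7 w 22.3
x end 131.5
released 97.0 [554.6 337.  148.9] F [ 0.2 -1.  -0.8] w 36.0
```

Now I'll check all the slots and the gate from above, and look for a stray fourth scraper.

```bash
python3 - <<'E'
from h import *
from workcell import ctrl,vision
ctrl.goto([440,240,320],down(np.pi/2+.0)) if False else ctrl.goto([500,230,330],down(0));ctrl.dwell(.2)
c,im=snap("w_chk")
for h in handles(c,im,30): 
    d=h[0]-O;print("handle mag",(d@xM).round(1),(d@yM).round(1),"ang",np.degrees(np.arccos(abs(h[1]@xM))).round(1),h[2:4])
s=vision.get_calibration("scene");si=vision.grab_frame("scene")
for h in handles(s,si,18):print(h[0].round(),(h[0]-O)@xM,(h[0]-O)@yM)
print([b[1].round() for b in blobs(redm(si),8)],[(ph,proj(s,knob(ph,0,0)[0]).round()) for ph in(1.2,1.3,1.38)])
E
```

```text
handle mag 68.6 -76.7 ang 0.0 (92.44535827636719, 23.93370246887207)
handle mag 68.6 -25.8 ang 0.3 (92.30335998535156, 23.01282501220703)
handle mag 69.0 76.1 ang 0.1 (91.96565246582031, 25.31781005859375)
[399. 307.] 71.97935933859463 80.05775754472351
[503. 314.] 72.07528830681103 -24.626354711430686
[556. 316.] 71.06478748537512 -77.12581709568028
[array([272., 189.]), array([308., 237.]), array([214., 359.])] [(1.2, array([253., 174.])), (1.3, array([259., 179.])), (1.38, array([264., 183.]))]
```

View pics/w_chk.png

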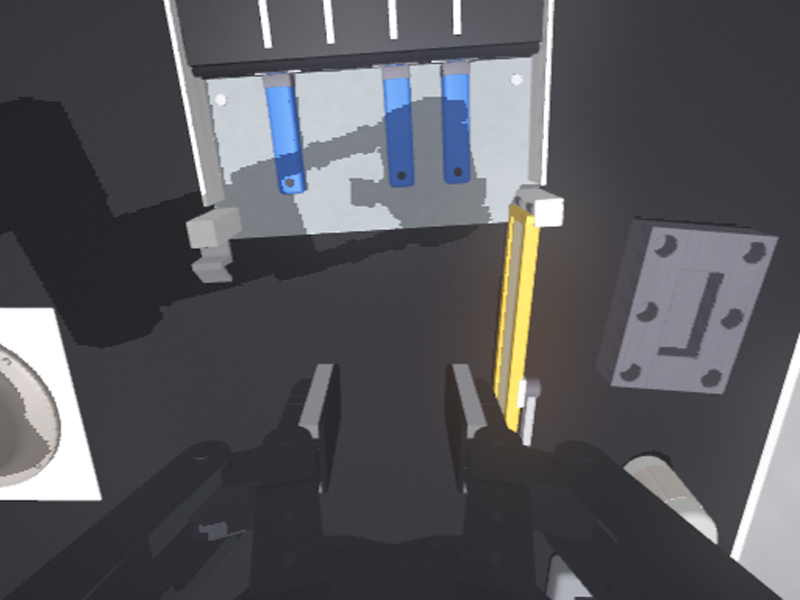

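All three are home: handles at (283,130), (398,125) and (455,120), each under its mark. The gate is at about 1.48 rad. Nothing else is left on the bench, so I'll push the gate shut from outside with closed fingers.

```bash
python3 - <<'E'
from h import *
from workcell import ctrl,hand
def gp(phi,off,d=145,z=34):
    a=TH+phi;X=np.array([-np.sin(a),np.cos(a)]);Y=np.array([-np.cos(a),-np.sin(a)])
    p=HINGE+d*Y-off*X;return [p[0],p[1],z],down(a)
ctrl.move_l([500,230,330],down(0))
hand.move_gripper(0,30)
p,r=gp(1.46,52);ctrl.goto([p[0],p[1],200],r);ctrl.move_l(p,vel=100);f0=st("low")["contact_force"]
p,r=gp(1.46,18);ctrl.move_l(p,r,vel=60);st("near")
for i,ph in enumerate(np.r_[np.arange(1.4,.2,-.08),np.arange(.2,-.12,-.015)]):
    p,r=gp(ph,18);ctrl.move_l(p,r,vel=90 if ph>.2 else 30)
    o=ctrl.observe();f=np.linalg.norm((o["contact_force"]-f0)[:2])
    if i%5==0 or ph<.1: print(round(ph,3),round(f,1))
    if f>22: break
st("end")
p,r=gp(ph,60);ctrl.move_l(p,r,vel=100);ctrl.move_l([p[0],p[1],200],r,vel=150)
p,r=knob(0,0)
ctrl.goto([p[0]-40,p[1]-40,240],r);ctrl.dwell(.3)
from workcell import vision
c,im=snap("w_end");cs={n:vision.get_calibration(n) for n in("scene","side")}
w=[b for b in blobs(redm(im),60)];print("wrist",[(b[0],b[1].round(1)) for b in w],proj(c,knob(0,0,0)[0]).round(1))
for n in cs:
    i2=vision.grab_frame(n)
    for b in blobs(redm(i2),15): print(n,b[1].round(1),proj(cs[n],knob(0,0,0)[0]).round(1))
    np.savez(n+"9.npz",im=i2)
    for h in handles(cs[n],i2,18):print(n,h[0].round(),(h[0]-O)@xM,(h[0]-O)@yM)
E
```

```text
low 102.2 [664.7 101.8  34.7] F [ 0.7 -0.   0.1] w 0.0
near 102.9 [630.7 103.3  34.2] F [ 0.2 -0.6 -0. ] w 0.3
1.4 0.1
1.0 0.6
0.6 1.4
0.2 0.4
0.125 0.8
0.095 4.7
0.08 1.3
0.065 0.9
0.05 1.2
0.035 1.1
0.02 1.4
0.005 7.4
-0.01 18.3
-0.025 30.5
end 111.4 [475.3 219.9  34. ] F [  3.7 -30.3   4.3] w 0.1
wrist [(np.int32(318), array([212.6, 129.9]))] [211.5 129.3]
scene [249.9 109.8] [250.2 109.8]
scene [307.6 236.7] [250.2 109.8]
scene [213.8 358.9] [250.2 109.8]
side [238.  102.3] [338.5 287.7]
side [196.5 139.1] [338.5 287.7]
side [339.2 286.9] [338.5 287.7]
side [557. 310.] 65.10444441234142 -78.1162644569494
side [505. 307.] 65.26099294305885 -25.674571484795038
side [400. 300.] 65.20849940448264 79.17746019038914
```

View pics/w_end.png

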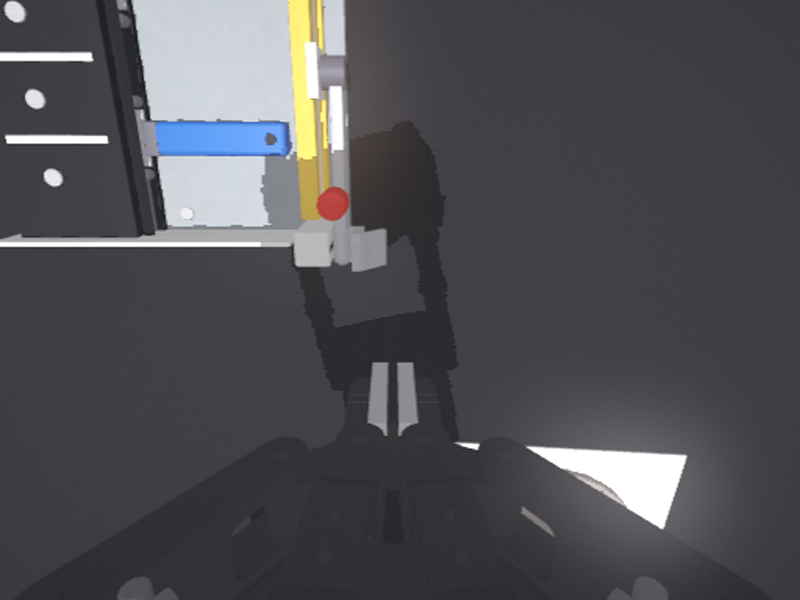

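The knob sits at (333,203). Its scene and side pixels match the very first pictures within 0.2 px, so the gate is shut and the bar is down. The robot is clear, so I'll hand in.

```bash
python3 - <<'E'
from h import *
from workcell import ctrl
st();print(ctrl.hand_in())
E
```

```text
115.1 [331.8 173.9 240. ] F [-0.1 -0.1  0.2] w -0.2
the job is handed in; nothing more can be done
None
```

I handed the job in at 115 s. All three scrapers that were on the bench are home in slots 3, 1 and 0, and the gate is shut with the latch bar down.

**What I did:** I lifted the latch by its knob and swung the gate to about 1.38 rad. Then I slid in the scrapers one at a time until each shoulder met the block. Finally I pushed the gate shut from outside with closed fingers.

**Last checks:**
- **Scrapers:** Each stopped against the block at x ≈ 128–130 mm. From above with the gate open, the handles stood within 2 mm of their slot middle lines and within 0.3° of straight. After shutting, the side camera still showed all three in place.
- **Gate and latch:** The red knob's pixels in the scene and side views match the first, latched pictures within about 0.2 px.
- **Bystanders:** The bottle's and pendant's red spots had not moved. I did not measure the fixture block separately, but nothing came near it.
- **Robot:** It ended clear of everything, with contact force near zero.

**What failed or disagreed:**
- **Latch grip:** The first grip on the knob slipped off and left the gate ajar by about 0.03 rad, with the bar resting on the catch. A deeper grip fixed it.
- **Finger length:** The first scraper grasp closed on air, because the fingertips stand about 22 mm higher than the stated tool frame. I confirmed this with a guarded touch on the bench and corrected for it.
- **Knocked scraper:** One scraper was pushed about 3 cm aside and the lighting got brighter partway through. I found it again and picked it up.
- **Gate nudge:** The open gate was nudged from 1.38 to about 1.48 rad during the third insertion, with no harm done.
- **Force:** The final push on the gate reached about 30 N at the fingers.

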